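Clip the pump's pipe tails into their rails

TASK

The four made-up pipe tails for the pump are lying about the bench. Lay each one in the clip rail of its own size and colour (copper in the copper-brown clips, iron in the black, white in the white, blue in the blue) and press it down until it snaps fully home in both clips, with its nuts outside the clips. Leave the cement can and the pressure gauge where they are.

Things in the scene. Friction and masses are not known exactly. Their poses are not given: they have to be found in the camera images.
- tail_copper: Loose pipe tail: bright copper tube with yellow brass nuts, lying on the bench. Tube diameter 16 mm, overall length 140 mm; a fixed hexagon nut 24 across flats, 18 long, at each end with a 4 mm collar inside it. Origin on the tube's axis at mid-length, 12 above the bench as it lies; x along the tube; both ends alike. 160 g.
- tail_iron: Loose pipe tail: black iron tube with dark steel nuts, lying on the bench. Tube diameter 22 mm, overall length 140 mm; a fixed hexagon nut 32 across flats, 18 long, at each end with a 4 mm collar inside it. Origin on the tube's axis at mid-length, 16 above the bench as it lies; x along the tube; both ends alike. 250 g.
- tail_white: Loose pipe tail: white plastic tube with white nuts, lying on the bench. Tube diameter 28 mm, overall length 140 mm; a fixed hexagon nut 40 across flats, 18 long, at each end with a 4 mm collar inside it. Origin on the tube's axis at mid-length, 20 above the bench as it lies; x along the tube; both ends alike. 140 g.
- tail_blue: Loose pipe tail: blue plastic tube with black nuts, lying on the bench. Tube diameter 34 mm, overall length 140 mm; a fixed hexagon nut 46 across flats, 18 long, at each end with a 4 mm collar inside it. Origin on the tube's axis at mid-length, 23 above the bench as it lies; x along the tube; both ends alike. 180 g.
- clips_copper: Fixed clip rail: strut channel 100 x 41 x 21 mm high, x along it, with two copper-brown spring clips for 16 tube, open upward. Origin mid-underside, on the bench. In mm: clips 14 wide at x = -34 and 34. Tube home: axis at z 42, y 0, nuts outside the clips (10 play in x). Flared mouth +-8, top z 61. Pressed straight down at mid-length it snaps in at 5 to 12 N; before, it stands 9 or more too high.
- clips_iron: Fixed clip rail: strut channel 100 x 41 x 21 mm high, x along it, with two black spring clips for 22 tube, open upward. Origin mid-underside, on the bench. In mm: clips 14 wide at x = -34 and 34. Tube home: axis at z 45, y 0, nuts outside the clips (10 play in x). Flared mouth +-8, top z 65. Pressed straight down at mid-length it snaps in at 5 to 12 N; before, it stands 9 or more too high.
- clips_white: Fixed clip rail: strut channel 100 x 41 x 21 mm high, x along it, with two white spring clips for 28 tube, open upward. Origin mid-underside, on the bench. In mm: clips 14 wide at x = -34 and 34. Tube home: axis at z 48, y 0, nuts outside the clips (10 play in x). Flared mouth +-8, top z 69. Pressed straight down at mid-length it snaps in at 5 to 12 N; before, it stands 9 or more too high.
- clips_blue: Fixed clip rail: strut channel 100 x 41 x 21 mm high, x along it, with two blue spring clips for 34 tube, open upward. Origin mid-underside, on the bench. In mm: clips 14 wide at x = -34 and 34. Tube home: axis at z 51, y 0, nuts outside the clips (10 play in x). Flared mouth +-8, top z 73. Pressed straight down at mid-length it snaps in at 5 to 12 N; before, it stands 9 or more too high.
- cement_can: Can of pipe cement, loose, standing: silver with a white label, red band and black cap, 67 mm in diameter, 100 mm high, 450 g. Not to be moved. Origin at the centre of its base.
- gauge: Pressure gauge, loose, lying dial up: dark round case 64 mm in diameter and 26 mm high, white dial with a red needle, a brass stem 12 mm thick that reaches 64 mm from the centre along its +y. Not to be moved. Origin at the centre of its underside.
There are look-alikes about, which are no part of the job. What is shaped like the tail_copper but green or turquoise is not meant.

How it is judged:
By the outcome, as a careful person would: the job done as asked, in the order asked, and still so for the second after the job is handed in, with the robot touching nothing.
It also fails if it takes over 112 s, if anything falls off the work surface, if the arm or the gripper's body presses on something with over 40 N, if the wrist force passes 120 N, or if a joint passes its speed limit or range.

ROBOT

A 6-joint arm with a two-finger parallel gripper is mounted at the origin on the work surface. World frame = base frame: x ahead of the robot, y to its left, z up, the work surface at z = 0. Lengths are in m, angles in rad, forces in N, time in s.
With the tool pointing down it reaches from about 0.3 to 0.825 m from the base axis. Payload 5.4 kg.
Tool frame: the origin (TCP) lies midway between the tips of the shut fingers; the grasp point (between the pads) lies 19 mm behind it; x points along the fingers, z is the direction in which the jaws open and shut, and the axes are right-handed (so a half turn about x gives the same grasp; the last joint's range is limited). The gripper opens to 92 mm and grips with 3 to 60 N. Pads are 20 mm wide; open, the fingers measure 128 mm over their backs; the gripper's body (75 mm by 189 mm) begins 69 mm behind the grasp point.
Start: joints at [-1.538, 0.158, 1.597, -0, 1.386, -0.21], TCP at [0.138, -0.558, 0.215] pointing down, gripper open.
Joint ranges: [-2.91, 2.91], [-0.94, 2.29], [0.18, 2.7], [-1.29, 4.43], [0.17, 2.64], [-3, 3]. Speed limits (rad/s): [2.57, 2.57, 3.14, 3.14, 3.14, 3.14].

INTERFACE

Orientations are given as a rotation vector (axis times angle).
In Python, from workcell import * gives the robot as it stands.
- The arm moves only by the tool jog_arm, never from a script. Its argument "deltas" is a list of rows, each a list of 7 numbers: the shift along the world's x, y, z in m, then the turn, a rotation vector about the world's x, y, z in rad, then the opening, from 0 (shut) to 1 (fully open). A call has 1 to 12 rows; each row is the pose to reach, as a shift and turn from the pose measured when the call began; what a row does not reach only later rows make up. A row lasts 1/8 s, in which the tool goes at most 62.5 mm and 10.7 degrees, less where a joint would pass 70% of its speed; a pose out of reach is approached as far as the arm can. A call with a gripper value outside its range is refused whole. The fingers move at their own pace and stop on an object; the grip force is fixed at half the most. Time passes only in rows, so rows that repeat a pose let the fingers close. It gives the time, the measured TCP pose, the force and the opening at its end, in the units of the state.
- get_obs(): the state, without advancing time (a new reading comes with each control period).
- capture(name): name is "side" or "top"; returns (picture, depth): 384x512x3 uint8, red, green, blue; 384x512 float32, m along the optical axis (not along the pixel's ray), 0 where there is no reading.
- calibration(name): a dict with "mtx" (3x3 intrinsics, pixels), "dist_coeffs" ([k1, k2, p1, p2, k3] as OpenCV has them; the pictures are not rectified), "origin" and "rotation" of the camera in the world. Camera axes: x right, y down, z forward; pixel columns grow to the right and rows downward; lengths in m; the calibration is good to about 2 mm. A picture is of the moment at which its call begins. calibration takes no time and is no camera call.
- hand_in(): hands the job in, once; it reports no verdict.
The state is a dict: "time": time; "q": joint angles; "qd": joint speeds; "joint_efforts": joint torques, N m; "eef_pos": TCP position; "orientation": TCP orientation; "contact_force": force on the tool from outside, world axes, zero at the start; "wrist_torque": the same for the moment, N m; "finger_gap": opening from 0.0 (shut) to 1.0 (fully open).
Only numpy, scipy, OpenCV 4.12 (cv2) and the standard library are available. Lean on these libraries where they do the work, as an engineer would, in place of code of your own. Each camera call takes 0.05 s, during which the arm holds its last target.

## Working session

There is one attempt and no reset: what is moved stays moved. The work goes in short steps, Python scripts to look and compute and a tool call to move; the robot and the scene stay as the last step left them, time stands still between calls to the robot, and variables do not carry over. Pictures are saved under pics/ and viewed, and the job is handed in when it is done.

Besides the shell and the picture viewer there is one more tool, called in YAML: its name, and indented under it one key for each argument. jog_arm: Moves the arm, as the interface text tells. Its arguments: {"type":"object","properties":{"deltas":{"type":"array","items":{"type":"array","items":{"type":"number"}}}},"required":["deltas"]}

```bash
ls; mkdir -p pics
python3 - <<'E'
from workcell import *
import cv2, numpy as np
for n in("top","side"):
    im,d=capture(n); cv2.imwrite(f"pics/{n}0.png",im[:,:,::-1]); np.savez(f"{n}0.npz",im=im,d=d)
    c=calibration(n); print(n,c)
o=get_obs(); print(o)
E
```

```text
pics
top {'mtx': array([[426.86641079,   0.        , 260.01903375],
       [  0.        , 426.86641079, 193.27689692],
       [  0.        ,   0.        ,   1.        ]]), 'dist_coeffs': array([-0.09903178,  0.        ,  0.        ,  0.        ,  0.        ]), 'origin': array([0.33978429, 0.0079565 , 1.2857094 ]), 'rotation': array([-2.20868575,  2.19608988, -0.10465991])}
side {'mtx': array([[411.32338727,   0.        , 258.47820724],
       [  0.        , 411.32338727, 188.89656276],
       [  0.        ,   0.        ,   1.        ]]), 'dist_coeffs': array([0.00848931, 0.        , 0.        , 0.        , 0.        ]), 'origin': array([0.07418005, 0.51942159, 0.83159915]), 'rotation': array([-0.78282558,  2.67928445, -0.93622753])}
{'time': 0.1, 'q': array([-1.53808471e+00,  1.58937123e-01,  1.59806988e+00, -1.81972499e-05,
        1.38618509e+00, -2.10103991e-01]), 'qd': array([ 4.91384123e-04,  1.09049690e-03, -3.83454462e-03, -7.37724323e-04,
        6.04862433e-05,  5.01193531e-04]), 'joint_efforts': array([-3.14845272e-05, -3.86501741e+01, -3.22961032e+01,  7.03630596e-02,
        3.39244574e-02, -3.97889175e-05]), 'eef_pos': array([ 0.1382044 , -0.55758403,  0.21376309]), 'orientation': array([ 1.02965324,  1.3153958 , -1.02762484]), 'contact_force': array([-1.94733946e-04, -2.73061642e-02, -5.56203648e-01]), 'wrist_torque': array([-0.01903714, -0.00648561, -0.04145851]), 'finger_gap': 1.0030974202531275}
```

View pics/top0.png

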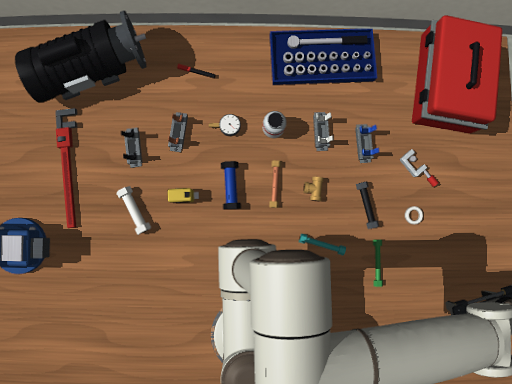

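View pics/side0.png

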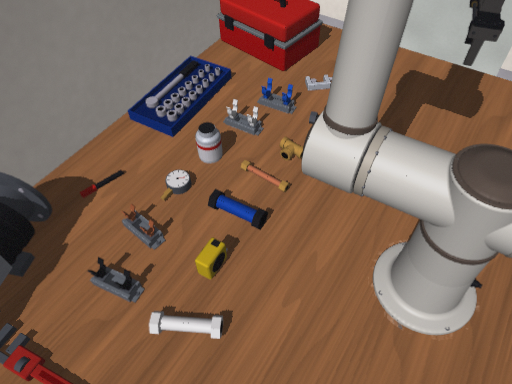

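The top view shows four tails: white (134,210), blue (231,186), copper (276,184) and iron (368,205). The rails are black (133,147), copper (179,132), white (322,131) and blue (367,143). The green and teal look-alikes are at (378,262) and (321,243). Next I'll measure them from depth.

```bash
cat > h.py <<'E'
import numpy as np, cv2
from scipy.spatial.transform import Rotation as R
from workcell import *
def cloud(n,d):
    c=calibration(n); h,w=d.shape
    u,v=np.meshgrid(np.arange(w),np.arange(h))
    p=cv2.undistortPoints(np.stack([u,v],-1).reshape(-1,1,2).astype(np.float64),c["mtx"],c["dist_coeffs"]).reshape(h,w,2)
    P=np.dstack([p[...,0]*d,p[...,1]*d,d])
    rot=c["rotation"]; M=R.from_rotvec(rot).as_matrix() if np.shape(rot)==(3,) else rot
    return P@M.T+c["origin"]
def proj(n,X):
    c=calibration(n); M=R.from_rotvec(c["rotation"]).as_matrix()
    rv=R.from_matrix(M.T).as_rotvec(); t=-M.T@c["origin"]
    return cv2.projectPoints(np.asarray(X,float).reshape(-1,1,3),rv,t,c["mtx"],c["dist_coeffs"])[0].reshape(-1,2)
E
cat > m.py <<'E'
from h import *
z=np.load("top0.npz"); P=cloud("top",z["d"]); im=z["im"]
tab=P[160:230,40:110,2]; print("table z",np.median(tab))
its={"t_white":(134,210,26),"t_blue":(231,186,27),"t_copper":(276,184,27),"t_iron":(368,205,26),
"c_iron":(133,147,24),"c_copper":(179,132,24),"c_white":(322,131,24),"c_blue":(367,143,24),"gauge":(229,125,22),"can":(274,124,18),"tee":(315,188,14),"tape":(182,196,18)}
zt=np.median(tab)
for k,(u,v,r) in its.items():
    sub=P[v-r:v+r+1,u-r:u+r+1]; m=(sub[...,2]-zt>0.006).astype(np.uint8)
    n,l,s,c=cv2.connectedComponentsWithStats(m)
    # largest
    i=1+np.argmax(s[1:,4]); q=sub[l==i]
    if k[0]=='c' and k!='can': pass
    (cx,cy),(w,h),a=cv2.minAreaRect(q[:,:2].astype(np.float32)*1000)
    mu=q[:,:2].mean(0); ev,V=np.linalg.eigh(np.cov(q[:,:2].T)); ang=np.degrees(np.arctan2(V[1,1],V[0,1]))%180
    print(k,s[i,4],"rect c",round(cx),round(cy),"size",round(w),round(h),"a",round(a,1),"pca",round(ang,1),"mean",np.round(mu*1000),"ztop",np.round(np.percentile(q[:,2],[5,50,95])*1000))
E
python3 m.py
```

```text
table z -0.000346620330052394
t_white 538 rect c 335 217 size 398 127 a 73.7 pca 34.7 mean [373. 344.] ztop [20. 31. 41.]
t_blue 636 rect c 425 54 size 183 64 a 9.3 pca 4.5 mean [444.  57.] ztop [26. 37. 48.]
t_copper 301 rect c 451 -76 size 27 139 a 87.3 pca 176.8 mean [451. -75.] ztop [11. 19. 25.]
t_iron 406 rect c 338 -193 size 141 380 a 18.1 pca 18.5 mean [ 389. -349.] ztop [17. 25. 33.]
c_iron 415 rect c 452 221 size 471 97 a 50.5 pca 46.2 mean [559. 349.] ztop [10. 22. 63.]
c_copper 385 rect c 611 223 size 47 110 a 82.9 pca 172.1 mean [608. 219.] ztop [ 8. 22. 59.]
c_white 399 rect c 494 -139 size 88 417 a 58.5 pca 165.7 mean [ 615. -212.] ztop [11. 24. 67.]
c_blue 448 rect c 457 -206 size 107 476 a 41.5 pca 169.2 mean [ 581. -346.] ztop [ 8. 23. 70.]
gauge 424 rect c 505 27 size 320 91 a 22.3 pca 14.5 mean [624.  67.] ztop [15. 26. 31.]
can 488 rect c 502 -49 size 63 337 a 81.2 pca 165.3 mean [617. -66.] ztop [ 25.  83. 103.]
tee 330 rect c 387 -115 size 71 259 a 32.2 pca 130.1 mean [ 437. -187.] ztop [20. 29. 35.]
tape 395 rect c 393 120 size 242 54 a 76.8 pca 88.9 mean [413. 197.] ztop [ 9. 60. 66.]
```

```bash
cat > m.py <<'E'
from h import *
its={"t_white":(134,210,27),"t_blue":(231,186,27),"t_copper":(276,184,27),"t_iron":(368,205,27),
"c_iron":(133,147,25),"c_copper":(179,132,25),"c_white":(322,131,25),"c_blue":(367,143,25),"gauge":(229,125,22),"can":(274,124,18),"tee":(315,188,14),"tape":(182,196,18)}
def rr(q):
    (cx,cy),(w,h),a=cv2.minAreaRect(q[:,:2].astype(np.float32)*1000)
    if w<h: w,h,a=h,w,a+90
    return np.round([cx,cy,w,h,(a+90)%180-90],1)
Q={}
for n in("top","side"):
  z=np.load(n+"0.npz"); P=cloud(n,z["d"]); ok=z["d"]>0.1
  for k,(u,v,r) in its.items():
    if n=="top":
        sub=P[v-r:v+r+1,u-r:u+r+1]; o=ok[v-r:v+r+1,u-r:u+r+1]
        m=((sub[...,2]>0.006)&(sub[...,2]<.15)&o).astype(np.uint8)
        nn,l,s,c=cv2.connectedComponentsWithStats(m)
        i=1+np.argmax(s[1:,4]); q=sub[l==i]; Q[k]=q[:,:2].mean(0)
    else:
        sel=ok&(P[...,2]>0.006)&(P[...,2]<.15)&(np.linalg.norm(P[...,:2]-Q[k],axis=-1)<0.085)
        l=cv2.connectedComponentsWithStats(sel.astype(np.uint8))
        if l[0]<2: print(n,k,"none");continue
        q=P[l[1]==1+np.argmax(l[2][1:,4])]
    print(n,k,len(q),"rect",rr(q),"zs",np.round(np.percentile(q[:,2],[5,50,98])*1000))
    if k[:2]=="c_":
        pr=q[q[:,2]>.034]; print("   prongs",rr(pr),len(pr))
    if k[:2]=="t_":
        pr=q[q[:,2]>np.percentile(q[:,2],98)*.55]; print("   upper",rr(pr),len(pr))
E
python3 m.py
```

```text
top t_white 536 rect [370.3 346.4 140.   47.2  27.6] zs [20. 31. 42.]
   upper [370.9 345.9 140.   42.6  28.7] 471
top t_blue 633 rect [445.1  57.2 141.2  53.1   3.7] zs [26. 37. 49.]
   upper [445.1  58.3 141.1  50.6   2.9] 590
top t_copper 301 rect [451.1 -75.8 138.7  27.5  -2.7] zs [11. 19. 26.]
   upper [451.2 -74.3 138.6  24.7  -2.6] 248
top t_iron 404 rect [ 390.3 -353.2  141.5   38.2   14.8] zs [17. 25. 34.]
   upper [ 389.8 -352.1  140.9   35.8   14.8] 369
top c_iron 408 rect [564.  355.5 109.6  58.9  18.7] zs [11. 22. 64.]
   prongs [562.1 355.9  83.2  39.4   9.4] 113
top c_copper 377 rect [611.8 222.5 108.9  46.7  -8. ] zs [12. 22. 62.]
   prongs [610.6 220.4  83.9  32.2  -9.2] 93
top c_white 393 rect [ 621.2 -214.   109.    43.     3.4] zs [13. 24. 68.]
   prongs [ 616.7 -214.4   83.    42.2    3.7] 127
top c_blue 443 rect [ 587.  -345.9  110.7   47.8    5.4] zs [ 9. 23. 72.]
   prongs [ 581.8 -346.3   83.2   47.8    5.7] 153
top gauge 418 rect [622.8  74.6  88.7  64.6 -63.7] zs [15. 26. 31.]
top can 485 rect [629.3 -68.3  73.8  62.7  -3.9] zs [ 25.  82. 103.]
top tee 328 
[... 664 characters left out ...]
65.]
   prongs [558.  354.9  82.6  38.6   7. ] 245
side c_copper 618 rect [605.9 220.4  99.7  42.2  -8.7] zs [13. 22. 61.]
   prongs [607.7 219.8  85.4  30.6  -8.1] 180
side c_white 540 rect [ 616.4 -213.6  107.5   47.     4.3] zs [10. 23. 68.]
   prongs [ 613.8 -215.7   84.8   43.3    4.3] 202
side c_blue 542 rect [ 578.5 -346.5  100.7   52.3    5.2] zs [ 9. 24. 72.]
   prongs [ 577.4 -346.1   82.9   52.2    6. ] 218
side gauge 549 rect [620.6  75.1  93.3  62.7 -65. ] zs [10. 26. 29.]
side can 847 rect [619.3 -63.6  66.3  56.3  37.2] zs [ 14.  71. 102.]
side tee 362 rect [ 437.9 -184.8   72.3   52.1  -10. ] zs [12. 29. 35.]
side tape 856 rect [411.2 197.6  83.9  38.8 -86.5] zs [14. 60. 66.]
```

```bash
cat >> h.py <<'E'
def st(tgt=None):
    o=get_obs(); M=R.from_rotvec(o["orientation"]).as_matrix()
    yaw=np.degrees(np.arctan2(M[1,2],M[0,2]))
    print("t",round(o["time"],2),"p",np.round(o["eef_pos"]*1000,1),"jaw yaw",round(yaw,2),"xaxis",np.round(M[:,0],4),"q",np.round(o["q"],3),"F",np.round(o["contact_force"],1),"gap",round(o["finger_gap"],3))
    if tgt is not None:
        x,y,z,tubeyaw=tgt; best=[]
        d=(tubeyaw+90-yaw+90)%180-90
        # yaw needed and tilt fix: desired axes
        for dd in (d,d-180*np.sign(d)):
            c=np.radians(yaw+dd); X=np.array([0,0,-1.]);Z=np.array([np.cos(c),np.sin(c),0]);Y=np.cross(Z,X)
            rv=R.from_matrix(np.stack([X,Y,Z],1)@M.T).as_rotvec()
            print("  delta",np.round((np.array([x,y,z])/1000-o["eef_pos"]),4),"rot",np.round(rv,4))
    return o
E
python3 - <<'E'
from h import *
st((450,-75,120,-2.7))
E
```

```text
t 0.1 p [ 138.2 -557.6  213.8] jaw yaw -76.09 xaxis [-1.0e-04  1.6e-03 -1.0e+00] q [-1.538  0.159  1.598 -0.     1.386 -0.21 ] F [-0.  -0.  -0.6] gap 1.003
  delta [ 0.3118  0.4826 -0.0938] rot [-1.600e-03  2.000e-04 -2.899e-01]
  delta [ 0.3118  0.4826 -0.0938] rot [-2.0000e-04 -2.3000e-03  2.8516e+00]
```

jog_arm:
  deltas:
    - [0.312, 0.484, -0.09, 0, 0, -0.29, 1]
    - [0.312, 0.484, -0.09, 0, 0, -0.29, 1]
    - [0.312, 0.484, -0.09, 0, 0, -0.29, 1]
    - [0.312, 0.484, -0.09, 0, 0, -0.29, 1]
    - [0.312, 0.484, -0.09, 0, 0, -0.29, 1]
    - [0.312, 0.484, -0.09, 0, 0, -0.29, 1]
    - [0.312, 0.484, -0.09, 0, 0, -0.29, 1]
    - [0.312, 0.484, -0.09, 0, 0, -0.29, 1]
    - [0.312, 0.484, -0.09, 0, 0, -0.29, 1]
    - [0.312, 0.484, -0.09, 0, 0, -0.29, 1]
    - [0.312, 0.484, -0.09, 0, 0, -0.29, 1]
    - [0.312, 0.484, -0.09, 0, 0, -0.29, 1]

```text
time: 1.6
eef_pos: [0.4498, -0.0742, 0.1237]
orientation: [1.245, 1.187, -1.244]
contact_force: [-0.7, -0.9, -0.2]
finger_gap: 1.002
```

Run:
```python
from h import *
st((450.5,-74,4,-2.7))
```

```text
t 1.6 p [449.8 -74.2 123.7] jaw yaw -92.73 xaxis [ 1.0e-04  1.4e-03 -1.0e+00] q [-4.310e-01 -6.300e-02  2.014e+00  1.000e-03  1.191e+00  1.187e+00] F [-0.7 -0.9 -0.2] gap 1.002
  delta [ 0.0007  0.0002 -0.1197] rot [-0.0014  0.0001  0.0006]
  delta [ 0.0007  0.0002 -0.1197] rot [ 1.000e-04  2.100e-03 -3.141e+00]
```

jog_arm:
  deltas:
    - [0.0007, 0, -0.05, 0, 0, 0, 1]
    - [0.0007, 0, -0.09, 0, 0, 0, 1]
    - [0.0007, 0, -0.112, 0, 0, 0, 1]
    - [0.0007, 0, -0.119, 0, 0, 0, 1]
    - [0.0007, 0, -0.119, 0, 0, 0, 0.3]
    - [0.0007, 0, -0.119, 0, 0, 0, 0]
    - [0.0007, 0, -0.119, 0, 0, 0, 0]
    - [0.0007, 0, -0.119, 0, 0, 0, 0]
    - [0.0007, 0, -0.119, 0, 0, 0, 0]
    - [0.0007, 0, -0.119, 0, 0, 0, 0]
    - [0.0007, 0, -0.119, 0, 0, 0, 0]
    - [0.0007, 0, -0.119, 0, 0, 0, 0]

```text
time: 3.1
eef_pos: [0.4504, -0.0741, 0.0046]
orientation: [1.245, 1.188, -1.244]
contact_force: [-0.2, -0.6, 0.7]
finger_gap: 0.165
```

Run:
```python
from h import *
st((609,220,130,-8.5))
```

```text
t 3.1 p [450.4 -74.1   4.6] jaw yaw -92.74 xaxis [-1.0e-04  1.7e-03 -1.0e+00] q [-4.300e-01  1.480e-01  2.074e+00  2.000e-03  9.200e-01  1.188e+00] F [-0.2 -0.6  0.7] gap 0.165
  delta [0.1586 0.2941 0.1254] rot [-1.700e-03 -1.000e-04 -1.006e-01]
  delta [0.1586 0.2941 0.1254] rot [ 1.000e-04 -2.500e-03  3.041e+00]
```

jog_arm:
  deltas:
    - [0, 0, 0.05, 0, 0, 0, 0]
    - [0, 0, 0.1, 0, 0, 0, 0]
    - [0.04, 0.06, 0.125, 0, 0, -0.03, 0]
    - [0.16, 0.294, 0.125, 0, 0, -0.1, 0]
    - [0.16, 0.294, 0.125, 0, 0, -0.1, 0]
    - [0.16, 0.294, 0.125, 0, 0, -0.1, 0]
    - [0.16, 0.294, 0.125, 0, 0, -0.1, 0]
    - [0.16, 0.294, 0.125, 0, 0, -0.1, 0]
    - [0.16, 0.294, 0.125, 0, 0, -0.1, 0]
    - [0.16, 0.294, 0.125, 0, 0, -0.1, 0]

```text
time: 4.35
eef_pos: [0.6098, 0.219, 0.129]
orientation: [1.317, 1.137, -1.318]
contact_force: [-0.6, -0.7, -1.7]
finger_gap: 0.165
```

```bash
cat > look.py <<'E'
from h import *
import sys
tag=sys.argv[1]; u0,v0,u1,v1=[int(a) for a in sys.argv[2:6]]; s0=[int(a) for a in sys.argv[6:10]]
ims=[]
for n,b in(("top",(u0,v0,u1,v1)),("side",s0)):
    im,d=capture(n); np.savez(f"{n}_{tag}.npz",im=im,d=d)
    c=im[b[1]:b[3],b[0]:b[2],::-1]; ims.append(cv2.resize(c,(390,int(390*c.shape[0]/c.shape[1])),interpolation=cv2.INTER_CUBIC))
H=max(i.shape[0] for i in ims); ims=[cv2.copyMakeBorder(i,0,H-i.shape[0],0,5,cv2.BORDER_CONSTANT) for i in ims]
cv2.imwrite(f"pics/{tag}.png",np.hstack(ims))
st()
E
python3 look.py cu1 110 60 260 210 60 130 230 300
```

```text
t 4.45 p [610.  218.6 129.4] jaw yaw -98.55 xaxis [-8.0e-04  1.2e-03 -1.0e+00] q [1.570e-01 4.150e-01 1.457e+00 1.000e-03 1.270e+00 1.877e+00] F [ 0.3 -0.7 -1.1] gap 0.163
```

View pics/cu1.png

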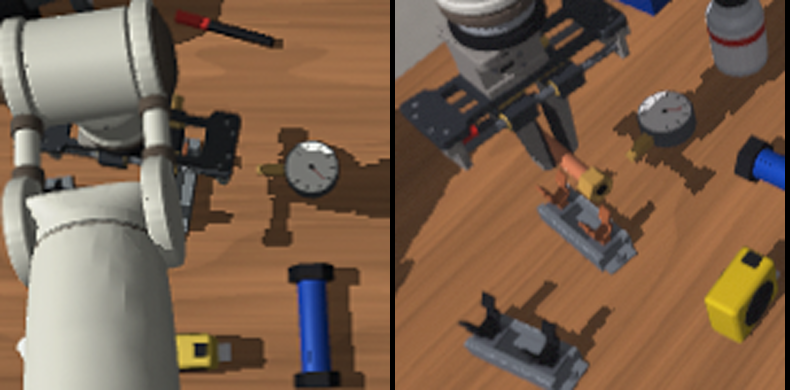

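The right half (side view) shows the copper tail held above its rail at about (585,180), with the near nut visible. The arm hides it in the top view. I'll measure the tail against the rail in the side camera.

```bash
cat > held.py <<'E'
from h import *
import sys
# side-camera cloud: points in the rail frame within tube slab
tag=sys.argv[1]; cx,cy,yaw,za,rad=[float(a) for a in sys.argv[2:7]]; cam=sys.argv[7] if len(sys.argv)>7 else "side"
z=np.load(f"{cam}_{tag}.npz"); P=cloud(cam,z["d"])*1000; ok=z["d"]>.1
c,s=np.cos(np.radians(yaw)),np.sin(np.radians(yaw))
X=(P[...,0]-cx)*c+(P[...,1]-cy)*s; Y=-(P[...,0]-cx)*s+(P[...,1]-cy)*c
m=ok&(abs(Y)<rad+14)&(abs(X)<90)&(abs(P[...,2]-za)<rad*1.9)
lo=int(X[m].min())//10*10
for a in range(lo,90,10):
    k=m&(X>=a)&(X<a+10)
    if k.sum()>3: print(a,k.sum(),"Y",np.round(np.percentile(Y[k],[2,50,98]),1),"Z",np.round(np.percentile(P[...,2][k],[2,50,98]),1),"rgb",np.median(z["im"][k],axis=0))
print("X ext",np.round(np.percentile(X[m],[0.5,99.5]),1))
E
python3 held.py cu1 607.7 219.8 -8.5 138 8
```

```text
-70 105 Y [-13.   -0.4  10.4] Z [126.4 142.  150. ] rgb [98. 76. 43.]
-60 49 Y [-14.7   2.6  10.7] Z [136.6 147.3 151.1] rgb [179. 136.  72.]
-50 19 Y [-9.  -2.2  4.9] Z [140.  144.1 148.2] rgb [169. 110.  74.]
-40 28 Y [-8.3 -0.5  5.6] Z [137.3 143.3 146.1] rgb [190.  114.5  82.5]
-30 30 Y [-9.1  0.5  5. ] Z [136.9 143.2 146.1] rgb [198.5 118.5  85.5]
-20 32 Y [-18.   -0.4  14.6] Z [135.2 142.6 148.1] rgb [92.5 59.5 45. ]
-10 113 Y [-21.1  -0.5  18.9] Z [130.7 143.2 152.8] rgb [64. 58. 51.]
0 28 Y [-10.7  -3.9  19.3] Z [135.4 143.  151.3] rgb [83.  55.5 42. ]
10 10 Y [-10.8  -7.6  -4. ] Z [139.5 142.3 147.7] rgb [94. 60. 44.]
X ext [-70.2  19.5]
```

jog_arm:
  deltas:
    - [-0.0005, 0.0015, -0.03, 0, 0, 0, 0]
    - [-0.0005, 0.0015, -0.06, 0, 0, 0, 0]
    - [-0.0005, 0.0015, -0.07, 0, 0, 0, 0]
    - [-0.0005, 0.0015, -0.075, 0, 0, 0, 0]
    - [-0.0005, 0.0015, -0.08, 0, 0, 0, 0]

```text
time: 5.08
eef_pos: [0.6105, 0.2201, 0.0506]
orientation: [1.32, 1.135, -1.317]
contact_force: [0.0, -0.5, -1.5]
finger_gap: 0.163
```

```bash
python3 -c "
from h import *
st()"
```

```text
t 5.08 p [610.5 220.1  50.6] jaw yaw -98.56 xaxis [ 0.0016  0.0016 -1.    ] q [1.590e-01 5.060e-01 1.501e+00 1.000e-03 1.133e+00 1.879e+00] F [ 0.  -0.5 -1.5] gap 0.163
```

jog_arm:
  deltas:
    - [-0.001, 0, -0.005, 0, 0, 0, 0]
    - [-0.001, 0, -0.009, 0, 0, 0, 0]
    - [-0.001, 0, -0.012, 0, 0, 0, 0]

```text
time: 5.45
eef_pos: [0.6113, 0.2205, 0.0405]
orientation: [1.323, 1.133, -1.313]
contact_force: [1.2, 1.4, 0.8]
finger_gap: 0.163
```

jog_arm:
  deltas:
    - [0, 0, -0.002, 0, 0, 0, 0]
    - [0, 0, -0.004, 0, 0, 0, 0]
    - [0, 0, -0.0055, 0, 0, 0, 0]
    - [0, 0, -0.0055, 0, 0, 0, 0]

```text
time: 5.95
eef_pos: [0.6108, 0.2206, 0.0346]
orientation: [1.322, 1.134, -1.314]
contact_force: [-0.5, 3.1, -1.2]
finger_gap: 0.165
```

jog_arm:
  deltas:
    - [0, 0, -0.001, 0, 0, 0, 0]
    - [0, 0, -0.002, 0, 0, 0, 0]
    - [0, 0, -0.003, 0, 0, 0, 0]

```text
time: 6.32
eef_pos: [0.611, 0.2207, 0.0344]
orientation: [1.322, 1.134, -1.314]
contact_force: [-9.5, -0.7, 20.1]
finger_gap: 0.166
```

```bash
python3 look.py cu2 110 60 260 210 60 130 230 300;python3 held.py cu2 607.7 219.8 -8.5 42 8
```

```text
t 6.42 p [611.  220.7  34.4] jaw yaw -98.52 xaxis [ 0.0043  0.002  -1.    ] q [1.600e-01 5.270e-01 1.507e+00 1.000e-03 1.103e+00 1.879e+00] F [-7.6 -1.3 16. ] gap 0.163
-70 86 Y [-11.7   1.1  12.3] Z [32.  46.6 56. ] rgb [88.5 69.5 42. ]
-60 45 Y [-12.2   4.1  12.3] Z [42.2 53.  56.2] rgb [164. 125.  66.]
-50 28 Y [-10.9   2.7  10.6] Z [40.8 49.4 56.5] rgb [131.   77.   51.5]
-40 45 Y [-10.4  -1.   11.2] Z [40.6 49.5 56.4] rgb [139.  82.  56.]
-30 21 Y [-9.7  0.2  8.7] Z [43.5 49.4 53.8] rgb [153.  91.  67.]
-20 31 Y [-9.3  1.5 11.7] Z [42.4 48.2 52.6] rgb [84. 52. 41.]
-10 80 Y [-20.4   2.6  20.8] Z [33.6 47.7 56.4] rgb [58.  53.  44.5]
0 26 Y [-8.6 -2.4 20.9] Z [39.7 49.6 55.1] rgb [69. 47. 37.]
10 7 Y [-8.7 -5.  -1.5] Z [44.9 47.4 50.6] rgb [68. 48. 38.]
20 7 Y [-9.8 -8.2 -6.2] Z [42.1 46.  50.2] rgb [59. 38. 31.]
X ext [-69.   27.5]
```

View pics/cu2.png

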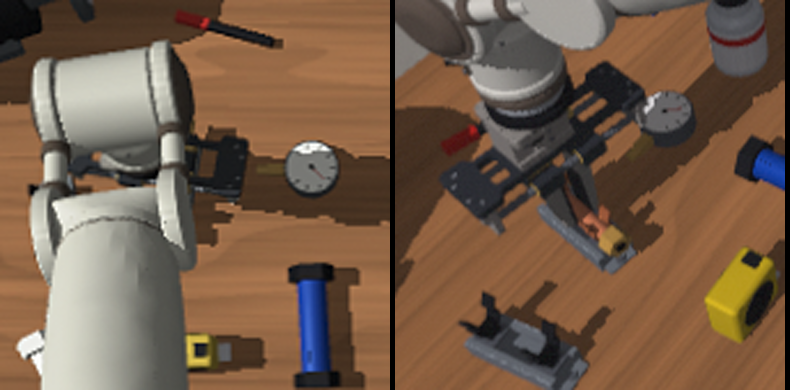

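jog_arm:
  deltas:
    - [0, 0, 0, 0, 0, 0, 0.6]
    - [0, 0, 0, 0, 0, 0, 1]
    - [0, 0, 0, 0, 0, 0, 1]
    - [0, 0, 0, 0, 0, 0, 1]
    - [0, 0, 0.03, 0, 0, 0, 1]
    - [0, 0, 0.09, 0, 0, 0, 1]

```text
time: 7.18
eef_pos: [0.6084, 0.2201, 0.1218]
orientation: [1.317, 1.138, -1.32]
contact_force: [0.8, 0.6, 0.5]
finger_gap: 0.794
```

```bash
python3 -c "
from h import *
st((389,-352.5,125,14.8))"
```

```text
t 7.17 p [608.4 220.1 121.8] jaw yaw -98.54 xaxis [-3.e-03  7.e-04 -1.e+00] q [1.600e-01 4.220e-01 1.464e+00 1.000e-03 1.259e+00 1.880e+00] F [0.8 0.6 0.5] gap 0.794
  delta [-0.2194 -0.5726  0.0032] rot [-1.000e-04 -3.100e-03  4.073e-01]
  delta [-0.2194 -0.5726  0.0032] rot [-4.4000e-03  1.0000e-04 -2.7343e+00]
```

jog_arm:
  deltas:
    - [-0.2194, -0.5726, 0.01, 0, -0.003, 0.407, 1]
    - [-0.2194, -0.5726, 0.01, 0, -0.003, 0.407, 1]
    - [-0.2194, -0.5726, 0.01, 0, -0.003, 0.407, 1]
    - [-0.2194, -0.5726, 0.01, 0, -0.003, 0.407, 1]
    - [-0.2194, -0.5726, 0.01, 0, -0.003, 0.407, 1]
    - [-0.2194, -0.5726, 0.01, 0, -0.003, 0.407, 1]
    - [-0.2194, -0.5726, 0.01, 0, -0.003, 0.407, 1]
    - [-0.2194, -0.5726, 0.01, 0, -0.003, 0.407, 1]
    - [-0.2194, -0.5726, 0.01, 0, -0.003, 0.407, 1]
    - [-0.2194, -0.5726, 0.01, 0, -0.003, 0.407, 1]
    - [-0.2194, -0.5726, 0.01, 0, -0.003, 0.407, 1]
    - [-0.2194, -0.5726, 0.01, 0, -0.003, 0.407, 1]

```text
time: 8.68
eef_pos: [0.389, -0.3518, 0.1314]
orientation: [1.018, 1.321, -1.017]
contact_force: [-0.3, 0.2, -0.0]
finger_gap: 1.003
```

```bash
python3 look.py cu3 110 60 260 210 60 130 230 300;python3 held.py cu3 607.7 219.8 -8.5 42 8;python3 held.py cu3 610.6 220.4 -8.5 42 8 top;  python3 -c "
from h import *
st((389,-352.5,4,14.8))"
```

```text
t 8.78 p [ 389.4 -351.1  131.5] jaw yaw -75.12 xaxis [-5.e-04  9.e-04 -1.e+00] q [-0.964  0.109  1.823  0.     1.211  0.347] F [-0.6 -0.4  0.2] gap 0.999
-70 85 Y [-11.7   0.4  11.9] Z [32.1 46.7 55.5] rgb [82. 67. 39.]
-60 42 Y [-11.7   4.   12.8] Z [43.8 51.9 56.2] rgb [158.5 121.   64. ]
-50 31 Y [-10.6   2.   10. ] Z [40.  48.8 56.7] rgb [140.  85.  58.]
-40 45 Y [-12.6  -1.1  11.1] Z [40.7 50.  56.6] rgb [130.  76.  52.]
-30 25 Y [-11.   -0.3   9.9] Z [44.6 49.8 56. ] rgb [148.  86.  63.]
-20 24 Y [-6.6  1.9  7. ] Z [43.7 49.  51.3] rgb [176.5 104.   74.5]
-10 25 Y [-7.1  1.   6.8] Z [43.2 47.5 51.9] rgb [170. 100.  72.]
0 27 Y [-6.1  2.4  7.3] Z [41.7 48.6 51.5] rgb [160.  96.  72.]
10 22 Y [-7.3  0.7  7.1] Z [43.1 48.5 51.7] rgb [166.   98.5  72. ]
20 45 Y [-12.6   1.4  10.8] Z [32.2 48.9 56.3] rgb [132.  78.  53.]
30 40 Y [-11.1  -0.2  12.3] Z [41.6 50.7 56.9] rgb [134.5  81.5  56. ]
40 21 Y [-7.4  1.1  5. ] Z [44.  49.5 52.6] rgb [160.  95.  70.]
50 52 Y [-12.5  -0.6  12.3] Z [36.2 48.5 54.7] rgb [121.5  87.   51. ]
60 39 Y [-11.9   1.5  12.3] Z [44.6 52.8 56.4] rgb [157. 11
[... 722 characters left out ...]
7  9.9] Z [40.8 45.9 52.3] rgb [135.  84.  61.]
30 26 Y [-9.9  1.7 12. ] Z [40.6 50.7 56.4] rgb [122.  77.  55.]
40 20 Y [-7.3  0.4 10. ] Z [42.1 48.  52.7] rgb [150.5  98.   72. ]
50 26 Y [-11.9  -1.9  11.8] Z [34.9 48.3 55. ] rgb [132.  100.   59.5]
60 31 Y [-13.7   0.4  13.5] Z [43.  50.6 55. ] rgb [170. 135.  78.]
70 7 Y [-11.8  -7.9   1.5] Z [42.1 50.6 55.9] rgb [114.  85.  52.]
X ext [-68.4  72.8]
t 8.78 p [ 389.4 -351.1  131.5] jaw yaw -75.12 xaxis [-5.e-04  9.e-04 -1.e+00] q [-0.964  0.109  1.823  0.     1.211  0.347] F [-0.6 -0.4  0.2] gap 0.999
  delta [-0.0004 -0.0014 -0.1275] rot [-0.0009 -0.0005 -0.0013]
  delta [-0.0004 -0.0014 -0.1275] rot [ 7.0000e-04 -1.4000e-03  3.1403e+00]
```

View pics/cu3.png

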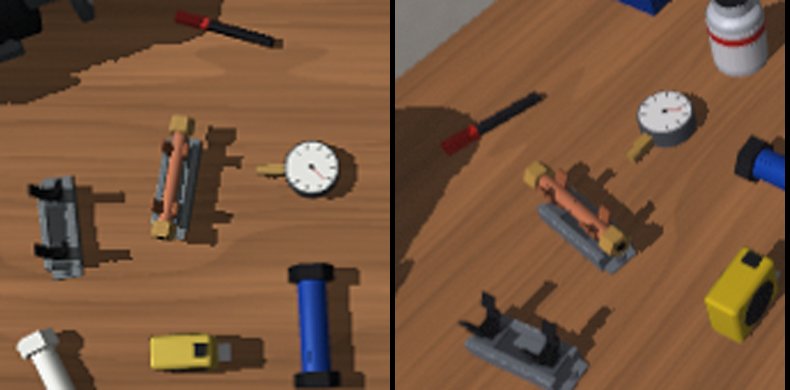

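Copper is home: the tube top reads about 51 mm along its whole length (axis about 42), and X extends from -69 to 71. The robot frame matches the top camera best. Next is iron.

jog_arm:
  deltas:
    - [0.0006, -0.0014, -0.05, 0, 0, 0, 1]
    - [0.0006, -0.0014, -0.1, 0, 0, 0, 1]
    - [0.0006, -0.0014, -0.12, 0, 0, 0, 1]
    - [0.0006, -0.0014, -0.127, 0, 0, 0, 1]
    - [0.0006, -0.0014, -0.127, 0, 0, 0, 0.3]
    - [0.0006, -0.0014, -0.127, 0, 0, 0, 0]
    - [0.0006, -0.0014, -0.127, 0, 0, 0, 0]
    - [0.0006, -0.0014, -0.127, 0, 0, 0, 0]
    - [0.0006, -0.0014, -0.127, 0, 0, 0, 0]
    - [0.0006, -0.0014, -0.127, 0, 0, 0, 0]
    - [0.0006, -0.0014, -0.127, 0, 0, 0, 0]

```text
time: 10.15
eef_pos: [0.39, -0.3524, 0.0044]
orientation: [1.016, 1.322, -1.016]
contact_force: [-0.8, 0.4, -0.7]
finger_gap: 0.263
```

```bash
python3 -c "
from h import *
st((561.5,355.5,130,8.2))"
```

```text
t 10.15 p [ 390.  -352.4    4.4] jaw yaw -75.13 xaxis [-5.e-04  9.e-04 -1.e+00] q [-0.965  0.306  1.881  0.     0.955  0.346] F [-0.8  0.4 -0.7] gap 0.263
  delta [0.1715 0.7079 0.1256] rot [-0.001  -0.0004 -0.1165]
  delta [0.1715 0.7079 0.1256] rot [ 6.0000e-04 -1.5000e-03  3.0251e+00]
```

jog_arm:
  deltas:
    - [0, 0, 0.03, 0, 0, 0, 0]
    - [0, 0, 0.08, 0, 0, 0, 0]
    - [0.03, 0.05, 0.126, 0, 0, -0.05, 0]
    - [0.1715, 0.708, 0.126, 0, 0, -0.1165, 0]
    - [0.1715, 0.708, 0.126, 0, 0, -0.1165, 0]
    - [0.1715, 0.708, 0.126, 0, 0, -0.1165, 0]
    - [0.1715, 0.708, 0.126, 0, 0, -0.1165, 0]
    - [0.1715, 0.708, 0.126, 0, 0, -0.1165, 0]
    - [0.1715, 0.708, 0.126, 0, 0, -0.1165, 0]
    - [0.1715, 0.708, 0.126, 0, 0, -0.1165, 0]
    - [0.1715, 0.708, 0.126, 0, 0, -0.1165, 0]
    - [0.1715, 0.708, 0.126, 0, 0, -0.1165, 0]

```text
time: 11.65
eef_pos: [0.5356, 0.241, 0.1286]
orientation: [1.103, 1.275, -1.103]
contact_force: [1.1, 0.2, -1.5]
finger_gap: 0.228
```

jog_arm:
  deltas:
    - [0, 0, 0, 0, 0, 0, 0]
    - [0, 0, 0, 0, 0, 0, 0]

```text
time: 11.9
eef_pos: [0.5349, 0.2407, 0.1277]
orientation: [1.101, 1.276, -1.105]
contact_force: [-0.5, -0.4, -1.8]
finger_gap: 0.231
```

```bash
python3 look.py fe1 60 80 210 230 40 200 210 370;python3 held.py fe1 558 355 8.2 142 11; python3 -c "
from h import *
st((561.5,355.5,60,8.2))"
```

```text
t 12.0 p [535.2 239.7 128.1] jaw yaw -81.87 xaxis [-2.3e-03 -1.0e-04 -1.0e+00] q [0.215 0.268 1.646 0.    1.23  1.644] F [-0.6  0.1 -1.7] gap 0.229
t 12.0 p [535.2 239.7 128.1] jaw yaw -81.87 xaxis [-2.3e-03 -1.0e-04 -1.0e+00] q [0.215 0.268 1.646 0.    1.23  1.644] F [-0.6  0.1 -1.7] gap 0.229
  delta [ 0.0263  0.1158 -0.0681] rot [ 0.0001 -0.0023  0.0012]
  delta [ 0.0263  0.1158 -0.0681] rot [-3.6000e-03 -1.0000e-04 -3.1404e+00]Traceback (most recent call last):
  File "held.py", line 9, in <module>
    lo=int(X[m].min())//10*10
           ~~~~~~~~^^
    return umr_minimum(a, axis, None, out, keepdims, initial, where)
ValueError: zero-size array to reduction operation minimum which has no identity
```

View pics/fe1.png

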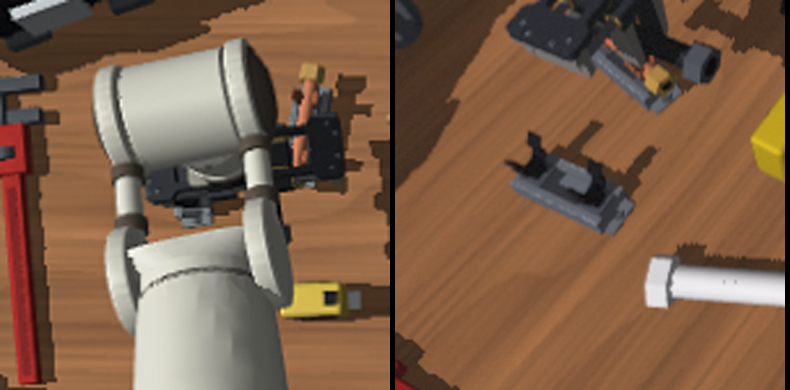

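The move stopped short because it ran out of rows. The tail is held (gap 0.229, about 21 mm). I'll carry on with the transfer.

jog_arm:
  deltas:
    - [0.0263, 0.1158, 0, 0, -0.002, 0, 0]
    - [0.0263, 0.1158, 0, 0, -0.002, 0, 0]
    - [0.0263, 0.1158, 0, 0, -0.002, 0, 0]
    - [0.0263, 0.1158, 0, 0, -0.002, 0, 0]

```text
time: 12.5
eef_pos: [0.5616, 0.3539, 0.1278]
orientation: [1.104, 1.272, -1.106]
contact_force: [0.0, -0.0, -1.8]
finger_gap: 0.235
```

```bash
python3 look.py fe2 60 80 210 230 40 200 210 370;python3 held.py fe2 558 355 8.2 142 11; python3 -c "
from h import *
st((561.5,355.5,60,8.2))"
```

```text
t 12.6 p [561.7 353.7 128.2] jaw yaw -81.99 xaxis [-5.e-04 -6.e-04 -1.e+00] q [ 0.38   0.455  1.406 -0.     1.281  1.812] F [ 0.2  0.5 -1.6] gap 0.233
-70 204 Y [-19.7  -0.4  15.6] Z [124.1 143.  155.8] rgb [35.5 36.5 37. ]
-60 92 Y [-17.1   3.6  16.6] Z [137.6 153.  156.1] rgb [70. 73. 80.]
-50 39 Y [-14.   -1.    7.9] Z [137.5 148.1 153.7] rgb [36. 37. 38.]
-40 57 Y [-11.3   0.2   8. ] Z [136.4 146.7 150.4] rgb [21. 20. 22.]
-30 57 Y [-11.5   1.3   9. ] Z [137.1 146.9 149.2] rgb [19. 19. 21.]
-20 62 Y [-11.1   2.7  17.1] Z [137.1 146.4 151.4] rgb [20. 20. 21.]
-10 205 Y [-24.3   2.4  23.6] Z [130.  147.9 161.8] rgb [44. 44. 42.]
0 59 Y [-14.3  -6.8  23.9] Z [135.9 148.1 160.9] rgb [21. 21. 23.]
10 18 Y [-14.5  -9.6  -4.1] Z [143.  148.1 158.9] rgb [38. 30. 26.]
X ext [-69.3  23. ]
t 12.6 p [561.7 353.7 128.2] jaw yaw -81.99 xaxis [-5.e-04 -6.e-04 -1.e+00] q [ 0.38   0.455  1.406 -0.     1.281  1.812] F [ 0.2  0.5 -1.6] gap 0.233
  delta [-0.0002  0.0018 -0.0682] rot [ 0.0006 -0.0005  0.0033]
  delta [-0.0002  0.0018 -0.0682] rot [-9.0000e-04 -9.0000e-04 -3.1383e+00]
```

View pics/fe2.png

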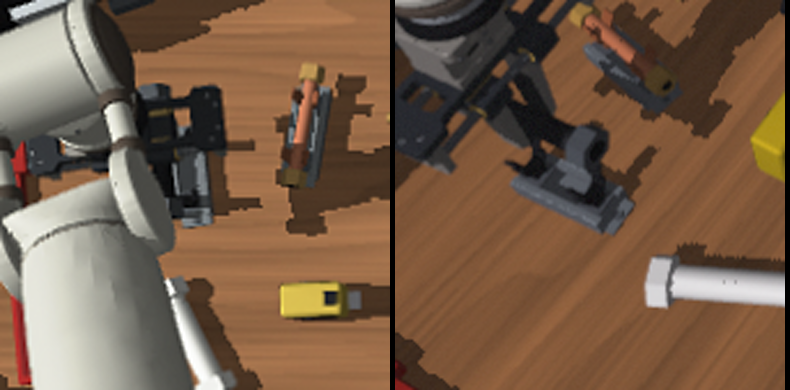

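jog_arm:
  deltas:
    - [-0.0005, 0.0015, -0.04, 0, 0, 0.003, 0]
    - [-0.0005, 0.0015, -0.065, 0, 0, 0.003, 0]
    - [-0.0005, 0.0015, -0.073, 0, 0, 0.003, 0]
    - [-0.0005, 0.0015, -0.078, 0, 0, 0.003, 0]
    - [-0.0005, 0.0015, -0.082, 0, 0, 0.003, 0]
    - [-0.0005, 0.0015, -0.086, 0, 0, 0.003, 0]
    - [-0.0005, 0.0015, -0.089, 0, 0, 0.003, 0]
    - [-0.0005, 0.0015, -0.092, 0, 0, 0.003, 0]

```text
time: 13.6
eef_pos: [0.5611, 0.3553, 0.0358]
orientation: [1.103, 1.274, -1.104]
contact_force: [-0.7, 2.5, -2.2]
finger_gap: 0.23
```

jog_arm:
  deltas:
    - [0, 0, -0.0015, 0, 0, 0, 0]
    - [0, 0, -0.003, 0, 0, 0, 0]
    - [0, 0, -0.0045, 0, 0, 0, 0]

```text
time: 13.98
eef_pos: [0.5611, 0.3553, 0.0349]
orientation: [1.101, 1.274, -1.105]
contact_force: [-12.4, -4.1, 26.9]
finger_gap: 0.23
```

jog_arm:
  deltas:
    - [0, 0, 0, 0, 0, 0, 0.6]
    - [0, 0, 0, 0, 0, 0, 1]
    - [0, 0, 0, 0, 0, 0, 1]
    - [0, 0, 0, 0, 0, 0, 1]
    - [0, 0, 0.03, 0, 0, 0, 1]
    - [0, 0, 0.09, 0, 0, 0, 1]

```text
time: 14.72
eef_pos: [0.5586, 0.3542, 0.122]
orientation: [1.096, 1.278, -1.111]
contact_force: [0.8, 0.8, 0.4]
finger_gap: 0.86
```

```bash
python3 -c "
from h import *
st((370,346.3,130,28.1))"
```

```text
t 14.72 p [558.6 354.2 122. ] jaw yaw -81.8 xaxis [-0.0088 -0.0041 -1.    ] q [ 3.830e-01  4.620e-01  1.409e+00 -1.000e-03  1.280e+00  1.811e+00] F [0.8 0.8 0.4] gap 0.86
  delta [-0.1886 -0.0079  0.008 ] rot [ 0.0056 -0.008   0.3474]
  delta [-0.1886 -0.0079  0.008 ] rot [-0.0113 -0.008  -2.7942]
```

jog_arm:
  deltas:
    - [-0.1886, -0.0079, 0.008, 0.0056, -0.008, 0.347, 1]
    - [-0.1886, -0.0079, 0.008, 0.0056, -0.008, 0.347, 1]
    - [-0.1886, -0.0079, 0.008, 0.0056, -0.008, 0.347, 1]
    - [-0.1886, -0.0079, 0.008, 0.0056, -0.008, 0.347, 1]
    - [-0.1886, -0.0079, 0.008, 0.0056, -0.008, 0.347, 1]
    - [-0.1886, -0.0079, 0.008, 0.0056, -0.008, 0.347, 1]

```text
time: 15.48
eef_pos: [0.3719, 0.3466, 0.1306]
orientation: [0.843, 1.401, -0.841]
contact_force: [0.3, 0.5, -0.5]
finger_gap: 0.999
```

```bash
python3 look.py fe3 60 80 210 230 40 200 210 370;python3 held.py fe3 558 355 8.2 45 11;python3 held.py fe3 562 355.5 8.2 45 11 top | tail -3; python3 -c "
from h import *
st((370,346.3,4,28.1))"
```

```text
t 15.57 p [371.5 346.4 130.3] jaw yaw -61.98 xaxis [ 8.e-04  3.e-04 -1.e+00] q [ 0.512  0.067  1.87  -0.     1.204  1.594] F [0.6 0.  0.3] gap 1.003
-80 12 Y [-5.2  2.6 13.6] Z [37.2 42.6 59.9] rgb [21.5 19.  23. ]
-70 127 Y [-9.2  4.8 17.8] Z [30.4 54.2 62.7] rgb [56. 57. 61.]
-60 77 Y [-14.3   4.9  17.9] Z [43.3 58.7 61.9] rgb [68. 70. 77.]
-50 43 Y [-11.7   3.7  14.8] Z [37.  52.9 59.4] rgb [37. 37. 40.]
-40 107 Y [-18.2   0.7  18.7] Z [39.4 54.1 64.9] rgb [28. 27. 30.]
-30 58 Y [-15.7   1.6  18.6] Z [48.4 54.9 64.3] rgb [31.  29.5 31.5]
-20 45 Y [-8.4  2.9 10.3] Z [45.7 52.9 56.5] rgb [31. 31. 34.]
-10 46 Y [-9.9  2.  10.7] Z [44.  52.9 56.3] rgb [30.  30.5 33.5]
0 43 Y [-8.9  3.2 10.7] Z [46.  52.3 56.4] rgb [31. 31. 34.]
10 51 Y [-8.7  2.8 10.6] Z [43.5 52.6 56.6] rgb [31. 30. 33.]
20 74 Y [-14.4   5.7  17.8] Z [25.3 52.2 64.1] rgb [26. 25. 28.]
30 91 Y [-17.9  -0.   17.9] Z [39.8 54.7 65.2] rgb [29. 28. 31.]
40 43 Y [-16.5  -0.5   9.5] Z [48.3 53.9 62.3] rgb [30. 30. 32.]
50 111 Y [-17.3   2.3  16.5] Z [36.1 54.  61.2] rgb [45. 42. 39.]
60 71 Y [-17.    4.7  17.2] Z [44.2 58.1 62.4] rgb [69. 71. 77.]
70 6 Y [-14.    9.6  15.6] Z [46.1 53.5 58.6] rgb [74.  74.  75.5]
X ext [-70.1  70.2]
50 50 Y [-17.9  -4.7  14.8] Z [37.8 56.5 64.8] rgb [62.  62.5 61. ]
60 35 Y [-18.8  -3.8  12.6] Z [47.3 57.8 62. ] rgb [81. 89. 86.]
X ext [-70.7  68.4]
t 15.57 p [371.5 346.4 130.3] jaw yaw -61.98 xaxis [ 8.e-04  3.e-04 -1.e+00] q [ 0.512  0.067  1.87  -0.     1.204  1.594] F [0.6 0.  0.3] gap 1.003
  delta [-1.500e-03 -1.000e-04 -1.263e-01] rot [-0.0003  0.0008  0.0015]
  delta [-1.500e-03 -1.000e-04 -1.263e-01] rot [ 1.2000e-03  5.0000e-04 -3.1401e+00]
```

View pics/fe3.png

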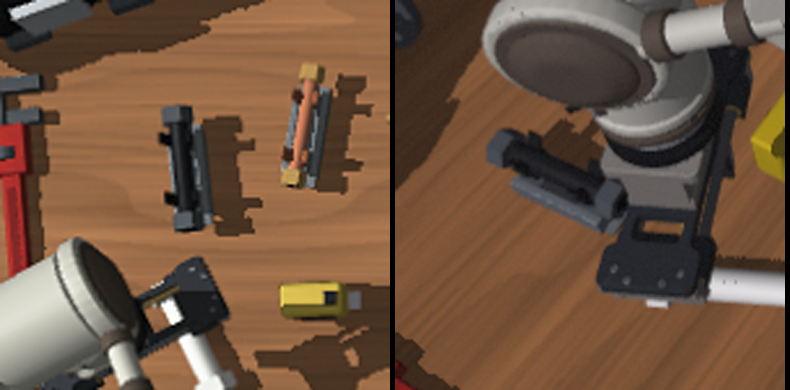

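Iron is home: the tube top is about 56.4 mm along its length (axis 45) and X is ±70. Next is white.

jog_arm:
  deltas:
    - [-0.0012, 0, -0.05, 0, 0, 0, 1]
    - [-0.0012, 0, -0.1, 0, 0, 0, 1]
    - [-0.0012, 0, -0.12, 0, 0, 0, 1]
    - [-0.0012, 0, -0.126, 0, 0, 0, 1]
    - [-0.0012, 0, -0.126, 0, 0, 0, 0.4]
    - [-0.0012, 0, -0.126, 0, 0, 0, 0]
    - [-0.0012, 0, -0.126, 0, 0, 0, 0]
    - [-0.0012, 0, -0.126, 0, 0, 0, 0]
    - [-0.0012, 0, -0.126, 0, 0, 0, 0]
    - [-0.0012, 0, -0.126, 0, 0, 0, 0]
    - [-0.0012, 0, -0.126, 0, 0, 0, 0]
    - [-0.0012, 0, -0.126, 0, 0, 0, 0]

```text
time: 17.08
eef_pos: [0.3703, 0.3464, 0.0043]
orientation: [0.842, 1.401, -0.841]
contact_force: [-0.2, -0.4, 0.8]
finger_gap: 0.298
```

```bash
python3 -c "
from h import *
st((616,-214.5,150,4.0))"
```

```text
t 17.07 p [370.3 346.4   4.3] jaw yaw -61.98 xaxis [ 7.e-04  3.e-04 -1.e+00] q [ 0.513  0.264  1.935 -0.     0.941  1.595] F [-0.2 -0.4  0.8] gap 0.298
  delta [ 0.2457 -0.5609  0.1457] rot [-2.000e-04  8.000e-04 -4.192e-01]
  delta [ 0.2457 -0.5609  0.1457] rot [-1.1000e-03 -2.0000e-04  2.7224e+00]
```

jog_arm:
  deltas:
    - [0, 0, 0.04, 0, 0, 0, 0]
    - [0, 0, 0.1, 0, 0, 0, 0]
    - [0.01, -0.03, 0.146, 0, 0, -0.05, 0]
    - [0.08, -0.5, 0.146, 0, 0, -0.35, 0]
    - [0.08, -0.5, 0.146, 0, 0, -0.35, 0]
    - [0.08, -0.5, 0.146, 0, 0, -0.35, 0]
    - [0.08, -0.5, 0.146, 0, 0, -0.35, 0]
    - [0.08, -0.5, 0.146, 0, 0, -0.35, 0]
    - [0.08, -0.5, 0.146, 0, 0, -0.35, 0]
    - [0.08, -0.5, 0.146, 0, 0, -0.35, 0]
    - [0.08, -0.5, 0.146, 0, 0, -0.35, 0]
    - [0.08, -0.5, 0.146, 0, 0, -0.35, 0]

```text
time: 18.58
eef_pos: [0.4501, -0.1558, 0.15]
orientation: [1.109, 1.27, -1.109]
contact_force: [-1.0, -0.3, -0.7]
finger_gap: 0.298
```

```bash
python3 -c "
from h import *
st((616,-214.5,130,4.0))"
```

```text
t 18.57 p [ 450.1 -155.8  150. ] jaw yaw -82.26 xaxis [ 3.e-04  0.e+00 -1.e+00] q [-0.588 -0.041  1.937  0.     1.245  0.848] F [-1.  -0.3 -0.7] gap 0.298
  delta [ 0.1659 -0.0587 -0.02  ] rot [-0.      0.0003 -0.0653]
  delta [ 0.1659 -0.0587 -0.02  ] rot [-4.0000e-04 -0.0000e+00  3.0762e+00]
```

jog_arm:
  deltas:
    - [0.166, -0.0587, 0, 0, 0, -0.065, 0]
    - [0.166, -0.0587, 0, 0, 0, -0.065, 0]
    - [0.166, -0.0587, -0.01, 0, 0, -0.065, 0]
    - [0.166, -0.0587, -0.02, 0, 0, -0.065, 0]
    - [0.166, -0.0587, -0.02, 0, 0, -0.065, 0]

```text
time: 19.2
eef_pos: [0.6144, -0.2125, 0.1281]
orientation: [1.157, 1.247, -1.158]
contact_force: [-0.2, -0.0, -0.6]
finger_gap: 0.295
```

```bash
python3 look.py wh1 250 60 400 210 170 40 340 210;python3 held.py wh1 613.8 -215 4 146 14;echo; python3 held.py wh1 616.7 -214.5 4 146 14 top; python3 -c "
from h import *
st((616,-214.5,60,4.0))"
```

```text
t 19.3 p [ 615.2 -213.4  130.4] jaw yaw -85.95 xaxis [-2.e-04  3.e-04 -1.e+00] q [-0.519  0.421  1.447  0.     1.274  0.981] F [-1.1 -0.2 -0.9] gap 0.297
-80 72 Y [-18.5   3.4  21.8] Z [127.2 147.8 165.7] rgb [76.5 75.5 80.5]
-70 71 Y [-13.1  12.3  23.7] Z [129.  156.4 167.7] rgb [204. 201. 203.]
-60 44 Y [-11.9  14.2  22.9] Z [131.3 158.9 166.7] rgb [206.5 204.  206. ]
-50 37 Y [-3.9 10.3 15.6] Z [139.1 154.  160.3] rgb [218. 216. 218.]
-40 35 Y [-5.1  9.5 15.5] Z [139.5 154.1 160.5] rgb [104. 102. 103.]
-30 37 Y [-3.1 10.2 17. ] Z [139.8 154.4 160.5] rgb [101.  99. 101.]
-20 79 Y [-22.8  12.4  27.3] Z [135.5 155.5 170.8] rgb [58. 54. 53.]
-10 52 Y [-19.   -2.5  27.4] Z [130.4 157.7 170.3] rgb [51.  50.  48.5]
0 26 Y [-15.1  24.7  27.9] Z [135.8 155.  169.6] rgb [55.5 53.  53. ]
20 12 Y [11.7 13.5 17. ] Z [138.6 146.7 151.2] rgb [100.  99.  99.]
30 13 Y [12.1 14.  15.3] Z [138.6 147.  151.2] rgb [196. 194. 195.]
40 16 Y [10.4 14.6 19.5] Z [130.6 145.3 151.2] rgb [177.  173.5 175. ]
50 37 Y [ 3.2 18.  24.9] Z [123.8 144.6 155.7] rgb [156. 153. 156.]
60 23 Y [10.8 20.3 23.7] Z [124.3 145.8 156.5] rgb [210. 208. 210.]
X ext [-72.5  67.9]

X ext [-11.2 -10.5]
t 19.3 p [ 615.2 -213.4  130.4] jaw yaw -85.95 xaxis [-2.e-04  3.e-04 -1.e+00] q [-0.519  0.421  1.447  0.     1.274  0.981] F [-1.1 -0.2 -0.9] gap 0.297
  delta [ 0.0008 -0.0011 -0.0704] rot [-0.0003 -0.0002 -0.0009]
  delta [ 0.0008 -0.0011 -0.0704] rot [ 3.0000e-04 -5.0000e-04  3.1407e+00]
```

View pics/wh1.png

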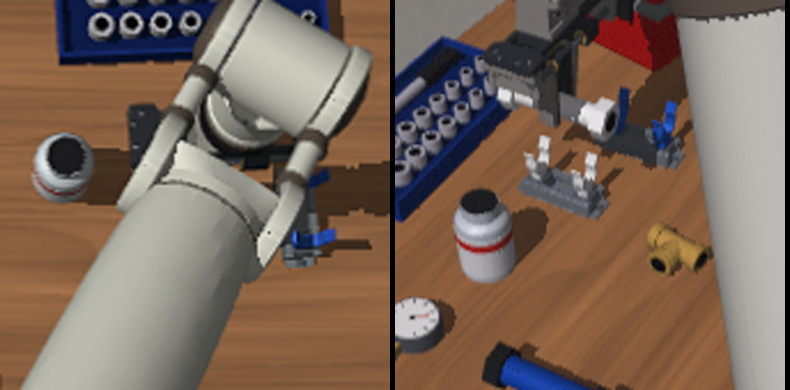

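jog_arm:
  deltas:
    - [0.0023, -0.0013, -0.03, 0, 0, 0, 0]
    - [0.0023, -0.0013, -0.06, 0, 0, 0, 0]
    - [0.0023, -0.0013, -0.073, 0, 0, 0, 0]
    - [0.0023, -0.0013, -0.078, 0, 0, 0, 0]
    - [0.0023, -0.0013, -0.082, 0, 0, 0, 0]
    - [0.0023, -0.0013, -0.086, 0, 0, 0, 0]
    - [0.0023, -0.0013, -0.09, 0, 0, 0, 0]
    - [0.0023, -0.0013, -0.093, 0, 0, 0, 0]

```text
time: 20.3
eef_pos: [0.6179, -0.2149, 0.0376]
orientation: [1.157, 1.241, -1.157]
contact_force: [0.2, 0.0, -0.2]
finger_gap: 0.298
```

jog_arm:
  deltas:
    - [0, 0, -0.0015, 0, 0, 0, 0]
    - [0, 0, -0.003, 0, 0, 0, 0]
    - [0, 0, -0.0045, 0, 0, 0, 0]

```text
time: 20.68
eef_pos: [0.6174, -0.2146, 0.0325]
orientation: [1.157, 1.242, -1.157]
contact_force: [0.2, 0.2, -0.8]
finger_gap: 0.296
```

jog_arm:
  deltas:
    - [0, 0, -0.0015, 0, 0, 0, 0]
    - [0, 0, -0.003, 0, 0, 0, 0]

```text
time: 20.92
eef_pos: [0.6175, -0.2146, 0.032]
orientation: [1.157, 1.243, -1.157]
contact_force: [-9.6, 5.8, 19.4]
finger_gap: 0.298
```

```bash
python3 look.py wh2 250 60 400 210 170 40 340 210;python3 held.py wh2 613.8 -215 4 48 14
```

```text
t 21.02 p [ 617.5 -214.6   32.1] jaw yaw -85.93 xaxis [-1.1e-03  5.0e-04 -1.0e+00] q [-0.519  0.544  1.489 -0.     1.11   0.981] F [-7.5  4.6 14.7] gap 0.297
-80 4 Y [-8.2 -2.4  5.2] Z [46.2 54.4 67.6] rgb [18.5 16.  18.5]
-70 103 Y [-18.3   6.6  21.8] Z [31.2 54.3 70.3] rgb [102. 101. 102.]
-60 52 Y [-10.3  12.5  21.1] Z [30.1 63.3 70.1] rgb [207.5 204.  206.5]
-50 44 Y [-17.    7.7  21. ] Z [21.7 54.7 68.6] rgb [179.  177.5 179.5]
-40 77 Y [-21.7   9.4  20.7] Z [22.  57.  69.4] rgb [123. 122. 126.]
-30 40 Y [-18.9   7.5  19.4] Z [22.  59.6 67.3] rgb [95. 94. 96.]
-20 37 Y [-6.2 10.9 20.6] Z [22.9 55.8 65.5] rgb [ 99.  99. 100.]
-10 88 Y [-27.3  11.7  27.6] Z [30.8 59.1 73.1] rgb [55.  52.5 52. ]
0 38 Y [-17.3  24.   27.7] Z [21.6 56.1 72.6] rgb [58.5 56.5 56. ]
20 19 Y [ 2.6 10.  18.6] Z [21.9 30.4 50. ] rgb [93. 90. 91.]
30 15 Y [ 6.8 12.3 20.3] Z [21.6 25.4 49.2] rgb [134. 133. 134.]
40 10 Y [ 7.2 14.1 19.9] Z [21.9 29.3 48.5] rgb [116. 114. 116.]
50 16 Y [ 2.4 13.8 22.5] Z [27.8 42.  50.3] rgb [98.5 96.  97. ]
60 13 Y [ 9.5 19.4 21.9] Z [28.1 47.7 54.3] rgb [180. 177. 177.]
X ext [-70.2  69.6]
```

View pics/wh2.png

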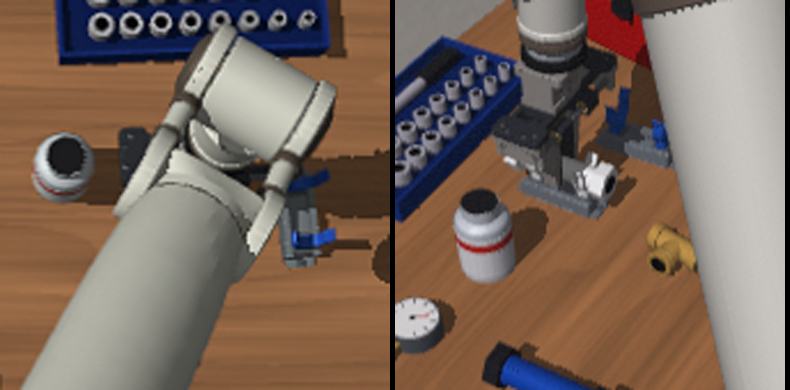

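jog_arm:
  deltas:
    - [0, 0, 0, 0, 0, 0, 0.6]
    - [0, 0, 0, 0, 0, 0, 1]
    - [0, 0, 0, 0, 0, 0, 1]
    - [0, 0, 0, 0, 0, 0, 1]
    - [0, 0, 0.03, 0, 0, 0, 1]
    - [0, 0, 0.09, 0, 0, 0, 1]
    - [-0.06, 0.01, 0.11, 0, 0, 0, 1]
    - [-0.12, 0.04, 0.11, 0, 0, 0, 1]

```text
time: 22.02
eef_pos: [0.5033, -0.1787, 0.1447]
orientation: [1.157, 1.237, -1.156]
contact_force: [-0.6, 0.1, -0.3]
finger_gap: 0.998
```

```bash
python3 -c "
from h import *
st((445,58,130,3.2))"
```

```text
t 22.02 p [ 503.3 -178.7  144.7] jaw yaw -85.98 xaxis [ 0.0037 -0.003  -1.    ] q [-5.670e-01  1.140e-01  1.789e+00 -1.000e-03  1.234e+00  9.340e-01] F [-0.6  0.1 -0.3] gap 0.998
  delta [-0.0583  0.2367 -0.0147] rot [ 0.003   0.0037 -0.0142]
  delta [-0.0583  0.2367 -0.0147] rot [-0.0058  0.0047  3.1273]
```

jog_arm:
  deltas:
    - [-0.0583, 0.2367, -0.0147, 0.003, 0.0037, -0.014, 1]
    - [-0.0583, 0.2367, -0.0147, 0.003, 0.0037, -0.014, 1]
    - [-0.0583, 0.2367, -0.0147, 0.003, 0.0037, -0.014, 1]
    - [-0.0583, 0.2367, -0.0147, 0.003, 0.0037, -0.014, 1]
    - [-0.0583, 0.2367, -0.0147, 0.003, 0.0037, -0.014, 1]
    - [-0.0583, 0.2367, -0.0147, 0.003, 0.0037, -0.014, 1]
    - [-0.0583, 0.2367, -0.0147, 0.003, 0.0037, -0.014, 1]

```text
time: 22.9
eef_pos: [0.4456, 0.0567, 0.1302]
orientation: [1.169, 1.234, -1.169]
contact_force: [-0.3, -0.3, -0.2]
finger_gap: 0.999
```

```bash
python3 look.py wh3 250 60 400 210 170 40 340 210;python3 held.py wh3 613.8 -215 4 48 14; python3 held.py wh3 616.7 -214.5 4 48 14 top;python3 -c "
from h import *
st((445,58,4,3.2))"
```

```text
t 23.0 p [445.5  56.8 130.1] jaw yaw -86.9 xaxis [ 2.e-04 -2.e-04 -1.e+00] q [-0.143 -0.091  2.027 -0.     1.205  1.374] F [-0.5  0.5  1.1] gap 0.999
-40 7 Y [-22.1 -19.8 -17. ] Z [60.  65.4 68.3] rgb [223. 222. 221.]
-30 5 Y [-23.3 -20.5 -19.3] Z [60.1 63.9 67.8] rgb [212. 203. 202.]
X ext [-68.4 -25.7]
-70 71 Y [-20.6   2.5  23.1] Z [36.2 61.5 71. ] rgb [203. 205. 199.]
-60 49 Y [-22.2   4.6  22.2] Z [46.2 65.1 71.8] rgb [231. 233. 228.]
-50 38 Y [-15.5   4.5  20.9] Z [24.  56.9 68.6] rgb [216.5 218.5 212.5]
-40 52 Y [-20.1  -0.8  20.3] Z [51.1 60.  68.6] rgb [219.5 222.  215. ]
-30 41 Y [-18.2   2.2  20.8] Z [22.3 58.7 67.6] rgb [223. 225. 220.]
-20 34 Y [-12.    3.4  16.1] Z [22.6 58.1 63.7] rgb [222.  223.  217.5]
-10 38 Y [-10.    5.6  18.3] Z [21.6 57.8 63.8] rgb [223.5 225.5 217.5]
0 33 Y [-10.7   2.4  18. ] Z [22.7 58.3 66.4] rgb [230. 231. 226.]
10 36 Y [-12.    3.8  16.5] Z [21.9 57.  65.4] rgb [229. 230. 225.]
20 50 Y [-16.8   5.3  21.3] Z [21.6 57.  66.2] rgb [189.  191.5 185.5]
30 51 Y [-20.1  -0.2  20.5] Z [22.4 60.8 67.9] rgb [221. 221. 214.]
40 36 Y [-13.8   3.2  20.2] Z [22.  59.6 65.9] rgb [215. 217. 209.]
50 58 Y [-20.6   3.1  22.8] Z [45.7 61.3 70.2] rgb [202.  200.5 193.5]
60 55 Y [-23.4   3.6  22.4] Z [46.3 64.7 71.5] rgb [230. 232. 227.]
70 11 Y [-18.5   0.5  21.1] Z [49. 65. 67.] rgb [179. 150. 130.]
X ext [-69.6  71.9]
t 23.0 p [445.5  56.8 130.1] jaw yaw -86.9 xaxis [ 2.e-04 -2.e-04 -1.e+00] q [-0.143 -0.091  2.027 -0.     1.205  1.374] F [-0.5  0.5  1.1] gap 0.999
  delta [-0.0005  0.0012 -0.1261] rot [0.0002 0.0002 0.0018]
  delta [-0.0005  0.0012 -0.1261] rot [ 3.0000e-04 -3.0000e-04 -3.1398e+00]
```

View pics/wh3.png

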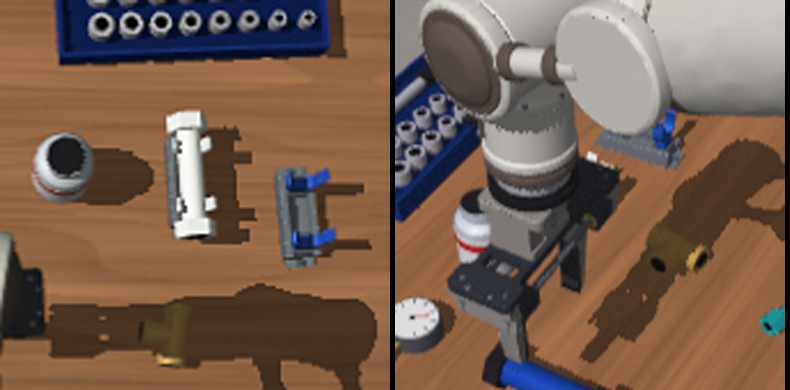

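White is home: the tube top is about 63 mm and both nuts top out at about 71 mm. Last is blue.

jog_arm:
  deltas:
    - [-0.0005, 0.0012, -0.05, 0, 0, 0, 1]
    - [-0.0005, 0.0012, -0.1, 0, 0, 0, 1]
    - [-0.0005, 0.0012, -0.12, 0, 0, 0, 1]
    - [-0.0005, 0.0012, -0.126, 0, 0, 0, 1]
    - [-0.0005, 0.0012, -0.126, 0, 0, 0, 0.5]
    - [-0.0005, 0.0012, -0.126, 0, 0, 0, 0]
    - [-0.0005, 0.0012, -0.126, 0, 0, 0, 0]
    - [-0.0005, 0.0012, -0.126, 0, 0, 0, 0]
    - [-0.0005, 0.0012, -0.126, 0, 0, 0, 0]
    - [-0.0005, 0.0012, -0.126, 0, 0, 0, 0]
    - [-0.0005, 0.0012, -0.126, 0, 0, 0, 0]

```text
time: 24.38
eef_pos: [0.445, 0.0582, 0.0042]
orientation: [1.169, 1.234, -1.169]
contact_force: [0.0, 0.7, 0.7]
finger_gap: 0.364
```

```bash
python3 -c "
from h import *
st((580.5,-346,140,5.6))"
```

```text
t 24.38 p [445.   58.2   4.2] jaw yaw -86.9 xaxis [ 1.e-04  0.e+00 -1.e+00] q [-0.141  0.13   2.096  0.     0.915  1.376] F [0.  0.7 0.7] gap 0.364
  delta [ 0.1355 -0.4042  0.1358] rot [-0.      0.0001  0.0436]
  delta [ 0.1355 -0.4042  0.1358] rot [ 2.000e-04  1.000e-04 -3.098e+00]
```

jog_arm:
  deltas:
    - [0, 0, 0.04, 0, 0, 0, 0]
    - [0, 0, 0.1, 0, 0, 0, 0]
    - [0.0, -0.04, 0.136, 0, 0, 0.02, 0]
    - [0.03, -0.34, 0.136, 0, 0, 0.043, 0]
    - [0.03, -0.34, 0.136, 0, 0, 0.043, 0]
    - [0.03, -0.34, 0.136, 0, 0, 0.043, 0]
    - [0.03, -0.34, 0.136, 0, 0, 0.043, 0]
    - [0.03, -0.34, 0.136, 0, 0, 0.043, 0]
    - [0.1355, -0.4042, 0.136, 0, 0, 0.043, 0]
    - [0.1355, -0.4042, 0.136, 0, 0, 0.043, 0]
    - [0.1355, -0.4042, 0.136, 0, 0, 0.043, 0]
    - [0.1355, -0.4042, 0.136, 0, 0, 0.043, 0]

```text
time: 25.88
eef_pos: [0.5795, -0.3452, 0.1389]
orientation: [1.138, 1.257, -1.138]
contact_force: [-1.0, 0.6, -2.6]
finger_gap: 0.37
```

```bash
python3 look.py bl1 300 70 450 220 210 40 380 210;python3 held.py bl1 577.5 -346.2 5.7 157 17; python3 -c "
from h import *
st((580.5,-346,60,5.7))"
```

```text
t 25.98 p [ 579.6 -345.2  140.5] jaw yaw -84.42 xaxis [-3.e-04  3.e-04 -1.e+00] q [-0.716  0.47   1.361  0.     1.312  0.758] F [ 0.  -0.2 -1.6] gap 0.364
-70 17 Y [15.3 21.9 27.3] Z [138.8 159.6 171. ] rgb [39. 38. 42.]
-60 39 Y [10.1 18.  26.8] Z [140.7 166.6 181.9] rgb [37. 37. 42.]
-50 34 Y [-6.9 13.3 20.9] Z [155.1 168.8 176.5] rgb [ 24.5  59.5 149.5]
-40 45 Y [-7.9 12.8 18.1] Z [150.5 168.7 176.4] rgb [18. 31. 70.]
-30 43 Y [-7.4 12.4 18. ] Z [149.7 169.8 175.9] rgb [14. 29. 69.]
-20 68 Y [-29.6  12.2  27.8] Z [150.9 170.5 187.7] rgb [19.  30.5 62. ]
-10 80 Y [-22.7  13.8  30.8] Z [141.3 170.8 188.5] rgb [30.5 30.  49.5]
0 28 Y [-18.8  27.1  30.7] Z [148.9 168.8 185.3] rgb [55. 54. 53.]
10 8 Y [13.5 15.7 25.8] Z [155.2 163.3 170.9] rgb [15.  29.5 65. ]
20 27 Y [ 9.4 14.8 19.3] Z [148.3 164.3 172.5] rgb [17. 42. 90.]
30 28 Y [ 9.9 15.7 19.1] Z [150.2 163.5 172.6] rgb [ 24.   54.5 138. ]
40 26 Y [ 9.7 14.7 18.8] Z [147.4 163.6 172.7] rgb [ 23.  58. 143.]
50 56 Y [ 6.7 18.1 28. ] Z [138.9 161.8 176.2] rgb [25.  30.5 39. ]
60 38 Y [15.2 21.3 29.1] Z [141.3 165.1 176.6] rgb [35.  33.5 38.5]
X ext [-64.2  69.1]
t 25.98 p [ 579.6 -345.2  140.5] jaw yaw -84.42 xaxis [-3.e-04  3.e-04 -1.e+00] q [-0.716  0.47   1.361  0.     1.312  0.758] F [ 0.  -0.2 -1.6] gap 0.364
  delta [ 0.0009 -0.0008 -0.0805] rot [-0.0003 -0.0003  0.0021]
  delta [ 0.0009 -0.0008 -0.0805] rot [-5.0000e-04  5.0000e-04 -3.1395e+00]
```

View pics/bl1.png

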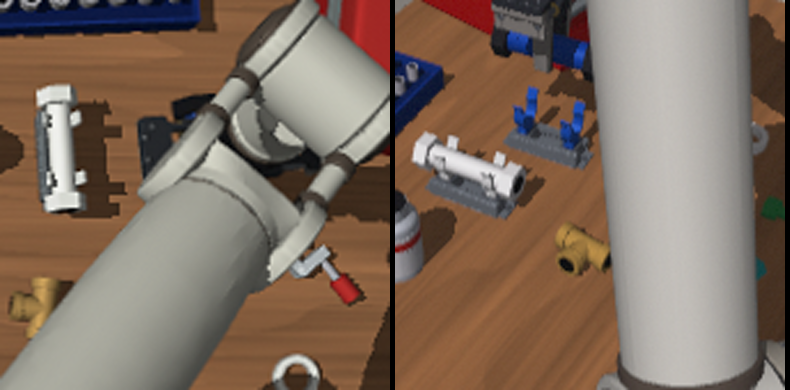

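```bash
python3 -c "
from h import *
z=np.load('top0.npz');P=cloud('top',z['d'])[0:135,395:512].reshape(-1,3)*1000
z2=np.load('side0.npz');P2=cloud('side',z2['d']).reshape(-1,3)*1000
for Q in(P,P2):
  m=(Q[:,2]>60)&(Q[:,2]<400)&(Q[:,1]<-380)&(Q[:,0]>400)&(Q[:,0]<1000); q=Q[m]; print(len(q),q.min(0) if len(q) else '',q.max(0) if len(q) else ''); 
  d=np.hypot(np.maximum(0,abs(q[:,0]-580)-45),np.maximum(0,-441-q[:,1])); print(d.min() , q[d.argmin()])
"
```

```text
7934 [ 613.60235524 -731.52109304   60.02235773] [ 947.09819325 -493.99588821  198.45358593]
60.22508476607001 [ 650.59838336 -495.51406795  103.46179817]
4233 [ 610.28790725 -699.17719045   60.05677395] [ 941.69796148 -494.50070902  183.13804279]
56.00767953434236 [ 641.56907664 -494.50070902   98.33264967]
```

Clearance to the toolbox is about 55 mm. I'll lower and press.

jog_arm:
  deltas:
    - [0.0015, -0.0008, -0.04, 0, 0, 0.002, 0]
    - [0.0015, -0.0008, -0.07, 0, 0, 0.002, 0]
    - [0.0015, -0.0008, -0.083, 0, 0, 0.002, 0]
    - [0.0015, -0.0008, -0.088, 0, 0, 0.002, 0]
    - [0.0015, -0.0008, -0.092, 0, 0, 0.002, 0]
    - [0.0015, -0.0008, -0.096, 0, 0, 0.002, 0]
    - [0.0015, -0.0008, -0.1, 0, 0, 0.002, 0]
    - [0.0015, -0.0008, -0.104, 0, 0, 0.002, 0]

```text
time: 26.98
eef_pos: [0.5813, -0.3462, 0.0366]
orientation: [1.136, 1.254, -1.136]
contact_force: [1.1, 0.4, -0.9]
finger_gap: 0.361
```

jog_arm:
  deltas:
    - [0, 0, -0.002, 0, 0, 0, 0]
    - [0, 0, -0.0035, 0, 0, 0, 0]
    - [0, 0, -0.005, 0, 0, 0, 0]

```text
time: 27.35
eef_pos: [0.5809, -0.346, 0.0321]
orientation: [1.136, 1.256, -1.136]
contact_force: [-5.1, 2.7, 8.8]
finger_gap: 0.365
```

jog_arm:
  deltas:
    - [0, 0, -0.0015, 0, 0, 0, 0]
    - [0, 0, -0.0025, 0, 0, 0, 0]

```text
time: 27.6
eef_pos: [0.5809, -0.346, 0.032]
orientation: [1.135, 1.257, -1.136]
contact_force: [-7.3, 4.9, 15.3]
finger_gap: 0.363
```

jog_arm:
  deltas:
    - [0, 0, 0, 0, 0, 0, 0.6]
    - [0, 0, 0, 0, 0, 0, 1]
    - [0, 0, 0, 0, 0, 0, 1]
    - [0, 0, 0, 0, 0, 0, 1]
    - [0, 0, 0.03, 0, 0, 0, 1]
    - [0, 0, 0.09, 0, 0, 0, 1]
    - [-0.1, -0.02, 0.12, 0, 0, 0, 1]
    - [-0.2, -0.1, 0.13, 0, 0, 0, 1]
    - [-0.3, -0.15, 0.13, 0, 0, 0, 1]
    - [-0.35, -0.18, 0.13, 0, 0, 0, 1]
    - [-0.35, -0.18, 0.13, 0, 0, 0, 1]
    - [-0.35, -0.18, 0.13, 0, 0, 0, 1]

```text
time: 29.1
eef_pos: [0.2506, -0.5146, 0.1611]
orientation: [1.135, 1.256, -1.136]
contact_force: [0.6, -0.7, -0.1]
finger_gap: 1.0
```

```bash
python3 look.py bl3 90 80 420 220 60 60 340 310;python3 held.py bl3 577.5 -346.2 5.7 51 17;echo; python3 held.py bl3 581 -346.3 5.7 51 17 top
python3 - <<'E'
from h import *
for n in("top","side"):
    a=np.load(n+"0.npz")["im"].astype(int);b=np.load(n+"_bl3.npz")["im"].astype(int)
    for k,(x,y) in {"gauge":(622,72),"can":(620,-66)}.items():
        u,v=proj(n,[[x/1000,y/1000,.03]])[0].astype(int); r=14
        print(n,k,abs(a-b)[v-r:v+r,u-r:u+r].mean().round(2))
E
```

```text
t 29.2 p [ 247.5 -516.9  161.4] jaw yaw -84.68 xaxis [-0.0031 -0.0015 -1.    ] q [-1.333  0.199  1.659 -0.003  1.283  0.146] F [ 0.5  0.9 -0.1] gap 0.996
-70 107 Y [-18.6   7.4  23.8] Z [30.1 59.1 76.5] rgb [25. 24. 26.]
-60 53 Y [-12.7  14.7  25.6] Z [33.6 65.5 76.4] rgb [35. 34. 39.]
-50 52 Y [-16.8  11.7  21. ] Z [19.5 56.6 72.6] rgb [ 32.   62.5 120.5]
-40 80 Y [-22.1  11.4  22. ] Z [20.2 60.9 73. ] rgb [ 26.  61. 137.]
-30 57 Y [-23.9  11.3  23.6] Z [21.2 57.5 73. ] rgb [ 31.  65. 129.]
-20 41 Y [-7.  11.2 18.9] Z [19.5 59.5 69.8] rgb [ 26.  63. 139.]
-10 40 Y [-7.4 10.5 19.9] Z [21.2 59.6 68.5] rgb [ 26.   61.5 141.5]
0 52 Y [-10.5  11.5  18.8] Z [19.6 57.7 69.1] rgb [ 29.  64. 140.]
10 40 Y [-6.2 12.6 20.5] Z [21.2 59.5 69.5] rgb [ 27.   63.5 139.5]
20 71 Y [-19.9   8.2  20.3] Z [19.4 56.  72.5] rgb [ 24.  57. 122.]
30 70 Y [-22.7  10.6  23.6] Z [20.2 61.6 73.4] rgb [ 26.5  65.5 143.5]
40 47 Y [-23.5  10.2  19.9] Z [20.6 60.3 70.4] rgb [ 27.  61. 129.]
50 73 Y [-16.8  13.1  25. ] Z [29.2 63.1 75.2] rgb [27. 30. 34.]
60 58 Y [-10.9  15.7  24.8] Z [34.7 67.9 76.9] rgb [33.5 34. 
[... 427 characters left out ...]
 135.]
-20 48 Y [-18.    6.2  18.6] Z [19.1 63.  70.9] rgb [ 37.   64.5 135.5]
-10 48 Y [-13.8   7.8  18.7] Z [19.9 62.9 71.9] rgb [ 32.   64.  128.5]
0 51 Y [-14.9   6.4  18.7] Z [19.9 61.8 70.3] rgb [ 34.  66. 137.]
10 43 Y [-14.7   6.8  18.1] Z [20.2 64.3 71.4] rgb [ 38.  64. 143.]
20 53 Y [-22.4   7.7  17.5] Z [19.5 63.8 70.2] rgb [ 30.  58. 124.]
30 62 Y [-22.4   2.6  21.6] Z [19.3 64.7 74.6] rgb [ 34.   69.5 138. ]
40 45 Y [-20.5   5.8  19.7] Z [20.9 64.5 72.1] rgb [ 44.  63. 140.]
50 66 Y [-22.9   7.8  24.9] Z [22.4 64.9 78.3] rgb [23. 25. 27.]
60 50 Y [-19.6   7.5  24.5] Z [53.  70.1 77. ] rgb [23. 24. 27.]
X ext [-70.   69.6]
top gauge 0.37
top can 0.47
side gauge 1.16
side can 1.09
```

View pics/bl3.png

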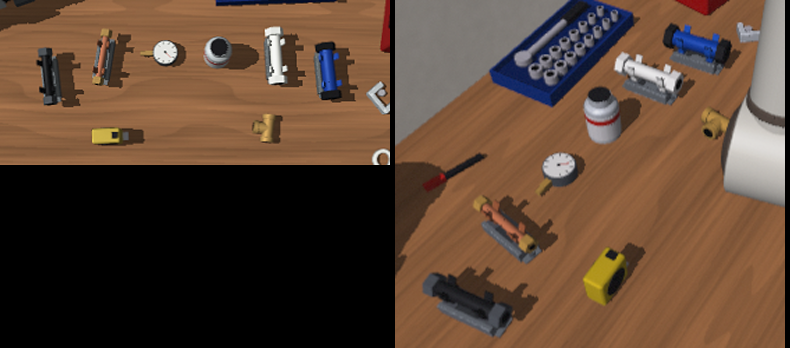

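All four tails are in their rails, and the gauge and can look unchanged. One more height and tilt check on all four with the final pictures.

Run:
```python
from h import *
for k,cx,cy,yaw,r,home in(("cu",609.2,220.2,-8.5,8,42),("fe",560,355.5,8.2,11,45),("wh",615.2,-214.8,4,14,48),("bl",579.3,-346.2,5.7,17,51)):
  for cam,s in(("top",1.5),("side",-1.7)):
    z=np.load(f"{cam}_bl3.npz");P=cloud(cam,z["d"])*1000
    c,sn=np.cos(np.radians(yaw)),np.sin(np.radians(yaw)); x=P[...,0]-cx-s;y=P[...,1]-cy
    X=x*c+y*sn;Y=-x*sn+y*c;out=[]
    for a,b in((-70,-52),(-26,-8),(8,26),(52,70)):
        m=(X>a)&(X<b)&(abs(Y)<5)&(P[...,2]>25)&(P[...,2]<100); out.append(np.round(np.percentile(P[...,2][m],90),1) if m.sum() else None)
    print(k,cam,"top z nut/tube/tube/nut",out,"tube expected",home+r)
```

```text
cu top top z nut/tube/tube/nut [np.float64(57.6), np.float64(51.0), np.float64(52.2), np.float64(56.2)] tube expected 50
cu side top z nut/tube/tube/nut [np.float64(55.4), np.float64(51.1), np.float64(51.1), np.float64(54.9)] tube expected 50
fe top top z nut/tube/tube/nut [np.float64(62.2), np.float64(58.7), np.float64(57.3), np.float64(63.0)] tube expected 56
fe side top z nut/tube/tube/nut [np.float64(62.1), np.float64(56.2), np.float64(57.0), np.float64(60.9)] tube expected 56
wh top top z nut/tube/tube/nut [np.float64(70.3), np.float64(64.5), np.float64(63.8), np.float64(70.1)] tube expected 62
wh side top z nut/tube/tube/nut [np.float64(69.4), np.float64(63.3), np.float64(63.8), np.float64(69.6)] tube expected 62
bl top top z nut/tube/tube/nut [np.float64(76.0), np.float64(70.7), np.float64(70.8), np.float64(77.0)] tube expected 68
bl side top z nut/tube/tube/nut [np.float64(76.4), np.float64(69.3), np.float64(69.9), np.float64(74.8)] tube expected 68
```

```bash
python3 -c "
from workcell import *
print(hand_in())"
```

```text
the job is handed in; nothing more can be done
None
```

All four pipe tails are in the clip rails of their own size and colour, and the job is handed in at about 29 s of the 112 s allowed. I held each tail at mid-length and pressed it straight down until it stopped hard, with a reading of about 15 to 27 N on the tool. Then I released it and moved the arm clear.

**Seated height:** in the final pictures from both cameras, all four tube tops read within 1 to 3 mm of the expected home height. Each tube is level from end to end. An unsnapped tube would stand 9 mm or more too high.

**Nuts:** each tail reaches about ±70 mm either side of its rail's middle, so the nuts are outside the clips.

**Can and gauge:** before-and-after pictures show no change to the cement can or the pressure gauge.

**Disagreements:** the two cameras differ by about 3 mm in x, so I trusted the top camera for position. The height readings all sit slightly high, which I took as depth noise. No check failed.

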